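Load the sensor units from the charging strip into the packing tray in reverse order

ROBOT

A 7-joint arm with a two-finger parallel gripper is mounted at the origin on the work surface. World frame = base frame: x ahead of the robot, y to its left, z up, the work surface at z = 0. Lengths are in m, angles in rad, forces in N, time in s.
With the tool pointing down it reaches from about 0.425 to 0.825 m from the base axis. Payload 3.6 kg.
Tool frame: the origin (TCP) lies midway between the tips of the shut fingers; the grasp point (between the pads) lies 19 mm behind it; z points along the fingers, y is the direction in which the jaws open and shut (so a half turn about z gives the same grasp; the last joint's range is limited). The gripper opens to 85 mm and grips with 20 to 120 N. Pads are 22 mm wide; open, the fingers measure 114 mm over their backs; the gripper's body (76 mm by 85 mm) begins 54 mm behind the grasp point. The pads swing forward as they close: fully open they stand 13 mm farther back than shut.
Start: joints at [1.306, 0.615, -0.013, 1.423, 0.008, 1.103, -0.04], TCP at [0.153, -0.632, 0.231] pointing down, gripper open.
Joint ranges: [-3.12, 3.12], [-0.3, 2.06], [-1.34, 1.32], [0.26, 2.42], [-1.36, 4.5], [0.01, 1.98], [-2.84, 2.84]. Speed limits (rad/s): [2.79, 2.79, 3.14, 3.14, 3.14, 3.14, 3.14].

INTERFACE

Orientations are given as [roll, pitch, yaw] about the fixed x, y, z axes, in that order (R = Rz(yaw) Ry(pitch) Rx(roll)).
In Python, from cell import env gives the robot as it stands. The module is installed in compiled form; this text tells all that it offers.
- The arm moves only by the tool step_arm, never from a script. Its argument "increments" is a list that holds one entry, the list of rows, each a list of 7 numbers: the turn, a rotation vector about the tool's x, y, z in degrees, then the shift along the tool's x, y, z in mm, then the opening, from 0 (shut) to 1 (fully open). In form: [[[rx, ry, rz, tx, ty, tz, grip], ...]]. A call has 1 to 12 rows; each row is the pose to reach, as a shift and turn from the pose commanded when the call began, along the tool's axes at that moment; what a row does not reach only later rows make up. A row lasts 1/8 s, in which the tool goes at most 62.5 mm and 10.7 degrees, less where a joint would pass 70% of its speed; a pose out of reach is approached as far as the arm can. A call with a gripper value outside its range is refused whole. The fingers move at their own pace and stop on an object; "squeeze" is the grip in N (left out, the last holds). Time passes only in rows, so rows that repeat a pose let the fingers close. It gives the time, the measured TCP pose, the force and the opening at its end, in the units of the state.
- env.state(): the state, without advancing time (a new reading comes with each control period).
- env.get_image(name): name is "scene" or "top" or "wrist"; returns (picture, depth): 480x640x3 uint8, red, green, blue; 480x640 float32, m along the optical axis (not along the pixel's ray), 0 where there is no reading.
- env.camera_model(name): a dict with "K" (3x3 intrinsics, pixels), "eye" and "attitude" of the camera in the world; the wrist camera has in their place "mount" (4x4, takes a point from camera to tool coordinates, whose origin is the TCP and whose axes are the flange's). Camera axes: x right, y down, z forward; pixel columns grow to the right and rows downward; lengths in m; the calibration is good to about 2 mm. A picture is of the moment at which its call begins: read the wrist's pose just before it. camera_model takes no time and is no camera call.
- env.job_done(): hands the job in, once; it reports no verdict.
The state is a dict: "time": time; "joint_positions": joint angles; "qd": joint speeds; "joint_torque": joint torques, N m; "eef_pos": TCP position; "tcp_rot": TCP orientation; "ft_force": force on the tool from outside, world axes, zero at the start; "moment": the same for the moment, N m; "gripper_width": finger opening in m.
Only numpy, scipy, OpenCV 4.12 (cv2) and the standard library are available. Lean on these libraries where they do the work, as an engineer would, in place of code of your own. Each camera call takes 0.05 s, during which the arm holds its last target.

TASK

The four charged sensor units go from the black charging strip into the plywood packing tray, one to a pocket, in reverse order: the tray will be turned round later, so the unit that starts at the left end of the strip (as the robot sees it) goes into the right end pocket, the next one into the pocket beside it, and so on. Set each one down upright on the floor of its pocket without dropping it or tipping it over, and let go of all of them.

Things in the scene. Friction and masses are not known exactly. Their poses are not given: they have to be found in the camera images.
- dome_mid (a point): Dome unit: a white smooth round sensor, 44 mm across from 14 to 62 mm up, rounded top, 80 mm tall, a thin grey band low down. Foot 38 mm round. Point: on its axis 45 mm above the underside, z up; round. Grip 10 mm above the point, closing along x. Starts upright in its cradle, x within 0.25 rad of the strip's x. About 120 g.
- box_mid (a point): Box unit: a light grey square housing 44 x 44 mm from 28 to 78 mm up, on a short stem, with a short black aerial stub on top (11 mm off centre, to its +y), 96 mm tall in all. Foot 38 mm round. Point: on its axis 45 mm above the underside, z up; x square to a side. Grip 10 mm above the point, closing along x. Starts upright in its cradle, x within 0.25 rad of the strip's x. About 140 g.
- tee_mid (a point): Tee unit: a light grey pipe tee, a level tube on an upright stem; the tube is 30 mm in diameter, 56 mm long, along the unit's y, its axis 55 mm above the underside; 70 mm tall. Foot 38 mm round. Point: on its axis 45 mm above the underside, z up; x lies across the tube. Grip 10 mm above the point, closing along x. Starts upright in its cradle, x within 0.25 rad of the strip's x. About 100 g.
- mast_mid (a point): Mast unit: a slim white upright pipe 24 mm in diameter (black cap 25 mm) on a 12 mm high black foot, 90 mm tall. Foot 38 mm round. Point: on its axis 45 mm above the underside, z up; round. Grip 10 mm above the point, closing along x. Starts upright in its cradle, x within 0.25 rad of the strip's x. About 90 g.
- strip: Charging strip, where the units start: a fixed black plate 90 x 296 x 6 mm on the desk carrying a row of four dark grey cradles. Origin: centre of its underside (desk level); y along the row to the robot's left, x away from the robot. The cradles are centred at y = 105, 35, -35 and -105 mm, x = 0; which unit is in which changes.
- tray: Packing tray, where the units go: a fixed plywood tray 76 x 286 mm, 22 mm high, with a row of four square pockets, each 64 x 64 mm inside, 12 mm deep. Origin: centre of its underside (desk level); y along the row to the robot's left, x away from the robot. Pockets are centred at y = 105, 35, -35 and -105 mm, x = 0; their floors are 10 mm above the desk. Empty at the start.
- cradle_dome: Fixed dark grey square cradle on the strip, 68 x 68 mm outside, 62 mm inside, 14 mm high with a 4 mm floor (10 mm above the desk): the one in which the dome unit stands at the start. All four look alike. Origin at the centre of its underside, axes as the strip's.
- cradle_box: Fixed dark grey square cradle on the strip, 68 x 68 mm outside, 62 mm inside, 14 mm high with a 4 mm floor (10 mm above the desk): the one in which the box unit stands at the start. All four look alike. Origin at the centre of its underside, axes as the strip's.
- cradle_tee: Fixed dark grey square cradle on the strip, 68 x 68 mm outside, 62 mm inside, 14 mm high with a 4 mm floor (10 mm above the desk): the one in which the tee unit stands at the start. All four look alike. Origin at the centre of its underside, axes as the strip's.
- cradle_mast: Fixed dark grey square cradle on the strip, 68 x 68 mm outside, 62 mm inside, 14 mm high with a 4 mm floor (10 mm above the desk): the one in which the mast unit stands at the start. All four look alike. Origin at the centre of its underside, axes as the strip's.
Things that resemble listed ones, but are neither listed nor needed, are in the scene too. What is shaped like the part that bears tee_mid but pink or red is not meant.

How it is judged:
At the end, for the whole second after the job is handed in: Every unit stands upright (0.12 rad) on the floor of its pocket (height within 6 mm, within 18 mm of the pocket's centre along and across the tray), in the pocket mirroring its cradle: strip y = 105 to tray -105, 35 to -35, -35 to 35, -105 to 105. All released, at rest (((y of cradle_dome in the frame of strip between 0.085 and 0.125 m and y of dome_mid in the frame of tray between -0.123 and -0.087 m) or (y of cradle_dome in the frame of strip between 0.015 and 0.055 m and y of dome_mid in the frame of tray between -0.053 and -0.017 m) or (y of cradle_dome in the frame of strip between -0.055 and -0.015 m and y of dome_mid in the frame of tray between 0.017 and 0.053 m) or (y of cradle_dome in the frame of strip between -0.125 and -0.085 m and y of dome_mid in the frame of tray between 0.087 and 0.123 m)) and x of dome_mid in the frame of tray between -0.018 and 0.018 m and z of dome_mid in the frame of tray between 0.049 and 0.061 m and angle between each of dome_mid, box_mid, tee_mid, mast_mid's own z axis and vertical below 0.12 rad and linear speed of each of dome, box, tee, mast below 0.02 m/s and angular speed of each of dome, box, tee, mast below 0.2 rad/s and contact force between each of dome, box, tee, mast and the fingers below 0.05 N and ((y of cradle_box in the frame of strip between 0.085 and 0.125 m and y of box_mid in the frame of tray between -0.123 and -0.087 m) or (y of cradle_box in the frame of strip between 0.015 and 0.055 m and y of box_mid in the frame of tray between -0.053 and -0.017 m) or (y of cradle_box in the frame of strip between -0.055 and -0.015 m and y of box_mid in the frame of tray between 0.017 and 0.053 m) or (y of cradle_box in the frame of strip between -0.125 and -0.085 m and y of box_mid in the frame of tray between 0.087 and 0.123 m)) and x of box_mid in the frame of tray between -0.018 and 0.018 m and z of box_mid in the frame of tray between 0.049 and 0.061 m and ((y of cradle_tee in the frame of strip between 0.085 and 0.125 m and y of tee_mid in the frame of tray between -0.123 and -0.087 m) or (y of cradle_tee in the frame of strip between 0.015 and 0.055 m and y of tee_mid in the frame of tray between -0.053 and -0.017 m) or (y of cradle_tee in the frame of strip between -0.055 and -0.015 m and y of tee_mid in the frame of tray between 0.017 and 0.053 m) or (y of cradle_tee in the frame of strip between -0.125 and -0.085 m and y of tee_mid in the frame of tray between 0.087 and 0.123 m)) and x of tee_mid in the frame of tray between -0.018 and 0.018 m and z of tee_mid in the frame of tray between 0.049 and 0.061 m and ((y of cradle_mast in the frame of strip between 0.085 and 0.125 m and y of mast_mid in the frame of tray between -0.123 and -0.087 m) or (y of cradle_mast in the frame of strip between 0.015 and 0.055 m and y of mast_mid in the frame of tray between -0.053 and -0.017 m) or (y of cradle_mast in the frame of strip between -0.055 and -0.015 m and y of mast_mid in the frame of tray between 0.017 and 0.053 m) or (y of cradle_mast in the frame of strip between -0.125 and -0.085 m and y of mast_mid in the frame of tray between 0.087 and 0.123 m)) and x of mast_mid in the frame of tray between -0.018 and 0.018 m and z of mast_mid in the frame of tray between 0.049 and 0.061 m); the robot touches nothing.
It fails at once if a unit is tipped over (angle between any of dome_mid, box_mid, tee_mid, mast_mid's own z axis and vertical above 0.7 rad).
It fails at once if a unit is dropped (arrives at the bottom faster than 0.7 m/s) ((height (world z) of dome_mid below 0.07 m and linear speed of dome above 0.7 m/s) or (height (world z) of box_mid below 0.07 m and linear speed of box above 0.7 m/s) or (height (world z) of tee_mid below 0.07 m and linear speed of tee above 0.7 m/s) or (height (world z) of mast_mid below 0.07 m and linear speed of mast above 0.7 m/s)).
It also fails if it takes over 118 s, if anything falls off the work surface, if the arm or the gripper's body presses on something with over 40 N, if the wrist force passes 120 N, or if a joint passes its speed limit or range.

## Working session

There is one attempt and no reset: what is moved stays moved. The work goes in short steps, Python scripts to look and compute and a tool call to move; the robot and the scene stay as the last step left them, time stands still between calls to the robot, and variables do not carry over. Pictures are saved under pics/ and viewed, and the job is handed in when it is done.

Besides the shell and the picture viewer there is one more tool, called as name([rows], argument=value, ...), one row to a line, values as JSON. step_arm: Moves the arm, as the interface text tells. Its arguments: {"type":"object","properties":{"increments":{"type":"array"},"squeeze":{"type":"number"}},"required":["increments"]}

```bash
mkdir -p pics
python3 - <<'E'
from cell import env
import cv2,numpy as np
s=env.state(); print(s)
for n in ("scene","top"):
    im,d=env.get_image(n); cv2.imwrite(f"pics/{n}0.png",im[:,:,::-1]); np.save(f"{n}0.npy",d)
    m=env.camera_model(n); print(n,m)
print(env.camera_model("wrist"))
E
```

```text
{'time': 0.0, 'joint_positions': array([ 1.3065207 ,  0.6159526 , -0.01263015,  1.42489956,  0.00812359,
        1.10341322, -0.04041049]), 'qd': array([-0.00017982,  0.00070792, -0.00129328,  0.00086191,  0.00046123,
       -0.00156332,  0.00013604]), 'joint_torque': array([-3.21722737e-04, -4.69213665e+01,  2.59311078e-01, -1.71035886e+01,
        9.99958429e-03,  9.61645273e-03,  1.46052141e-06]), 'eef_pos': array([ 0.15293047, -0.63096161,  0.23011624]), 'tcp_rot': array([-3.13897101e+00,  5.18924116e-05,  2.37853641e-01]), 'ft_force': array([ 0.88051211,  0.54646828, -0.21021845]), 'moment': array([-0.04709343,  0.01152326, -0.04095733]), 'gripper_width': 0.085038437648643}
scene {'K': array([[518.24373388,   0.        , 320.94520808],
       [  0.        , 518.24373388, 243.35307733],
       [  0.        ,   0.        ,   1.        ]]), 'eye': array([0.96342741, 0.28273115, 0.94795848]), 'attitude': array([-2.60276009,  0.0027294 ,  2.23698143])}
top {'K': array([[563.40012732,   0.        , 322.6712765 ],
       [  0.        , 563.40012732, 236.17063672],
       [  0.        ,   0.        ,   1.        ]]), 'eye': array([ 0.45819859, -0.02150637,  1.2681985 ]), 'attitude': array([-3.07779064, -0.02356063, -1.56475943])}
{'K': array([[332.79788723,   0.        , 314.15117714],
       [  0.        , 332.79788723, 247.1937183 ],
       [  0.        ,   0.        ,   1.        ]]), 'mount': array([[ 8.53522007e-04, -9.57816147e-01, -2.87380408e-01,
         7.30690405e-02],
       [ 9.99999591e-01,  7.31694205e-04,  5.31327569e-04,
         2.09047122e-04],
       [-2.98639546e-04, -2.87380744e-01,  9.57816380e-01,
        -1.43005915e-01],
       [ 0.00000000e+00,  0.00000000e+00,  0.00000000e+00,
         1.00000000e+00]])}
```

View pics/scene0.png

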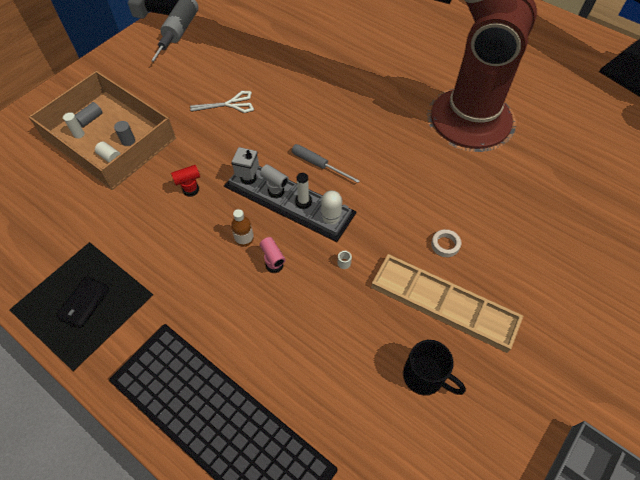

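View pics/top0.png

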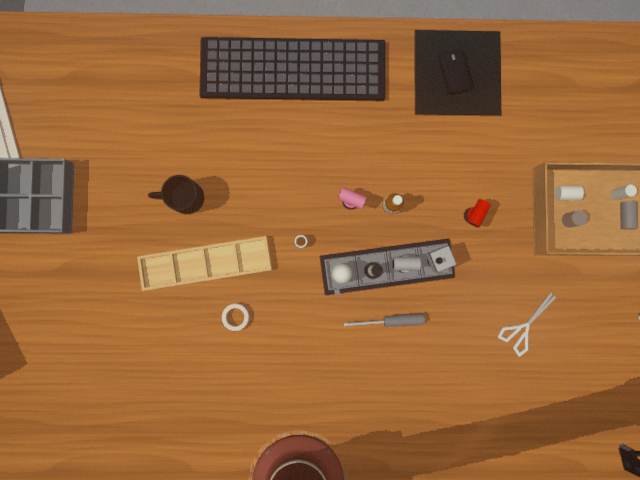

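Left to right as the robot sees it, the strip holds dome (342,273), mast (374,270), tee (407,264) and box (441,260). The tray is at (205,263). The pink and red tees at (352,198) and (478,212) are decoys. Next I'll measure.

```bash
cat > h.py <<'E'
import numpy as np,cv2
from scipy.spatial.transform import Rotation as R
from cell import env
def cam(n):
    m=env.camera_model(n); return m['K'],np.array(m['eye']),R.from_euler('xyz',m['attitude']).as_matrix()
def ray(n,uv,z):
    K,e,A=cam(n); d=A@np.linalg.solve(K,[uv[0],uv[1],1]); t=(z-e[2])/d[2]; return e+t*d
def cloud(n,D):
    K,e,A=cam(n); v,u=np.mgrid[:480,:640]
    P=np.stack([(u-K[0,2])/K[0,0]*D,(v-K[1,2])/K[1,1]*D,D],-1); return P@A.T+e
E
python3 - <<'E'
from h import *
im=cv2.imread('pics/top0.png'); D=np.load('top0.npy'); P=cloud('top',D)
print('desk z',[P[330,280,2],P[220,320,2],P[250,300,2]], 'bases check', env.camera_model('top')['attitude'])
hsv=cv2.cvtColor(im,cv2.COLOR_BGR2HSV)
# strip: dark mask
g=im.max(2)
def rect(mask,z,name):
    c=max(cv2.findContours(mask,cv2.RETR_EXTERNAL,cv2.CHAIN_APPROX_NONE)[0],key=cv2.contourArea)
    h=cv2.convexHull(c)[:,0]
    w=np.array([ray('top',p,z)[:2] for p in h])
    r=cv2.minAreaRect(w.astype(np.float32)*1000); b=cv2.boxPoints(r)
    print(name,np.round(r[0],1),np.round(r[1],1),r[2]); print(np.round(b,1).tolist())
roi=np.zeros(g.shape,np.uint8)
roi[235:300,315:460]=1
sat=hsv[:,:,1]
m=((sat<90)|(g<60)).astype(np.uint8)*roi
rect((m>0).astype(np.uint8),0.006,'strip')
H=P[:,:,2]
roi2=np.zeros(g.shape,np.uint8); roi2[225:300,130:280]=1
m2=((H>0.012)&(H<0.03)).astype(np.uint8)*roi2
rect(m2,0.022,'tray depth')
m3=((hsv[:,:,2]>150)).astype(np.uint8)*roi2
rect(m3,0.022,'tray col')
big=cv2.resize(im[225:305,130:470],None,fx=2.35,fy=2.35,interpolation=cv2.INTER_CUBIC); cv2.imwrite('pics/crop1.png',big)
v=np.vstack([m*255,m2*255,m3*255]); cv2.imwrite('pics/masks.png',np.vstack([x[225:305,130:470]*255 for x in (m,m2,m3)]))
# tops by depth
for nm,(u,vv) in dict(dome=(342,273),mast=(374,270),tee=(407,264),box=(441,260)).items():
    sub=P[vv-16:vv+17,u-16:u+17].reshape(-1,3); ok=sub[:,2]>0.045; q=sub[ok]
    print(nm,ok.sum(),q.min(0),q.max(0),q.mean(0))
E
```

```text
desk z [np.float64(-0.000745377075947129), np.float64(0.0015579825055751506), np.float64(-0.0005918073471369301)] bases check [-3.07779064 -0.02356063 -1.56475943]
strip [ 472.2 -199.9] [ 90.  299.1] 8.51120376586914
[[405.6000061035156, -58.70000076293945], [449.79998779296875, -354.3999938964844], [538.7999877929688, -341.1000061035156], [494.5, -45.29999923706055]]
tray depth [476.5 210.2] [ 76.2 286.5] 9.516408920288086
[[415.20001220703125, 345.20001220703125], [462.6000061035156, 62.599998474121094], [537.7000122070312, 75.19999694824219], [490.29998779296875, 357.79998779296875]]
tray col [479.2 209.4] [163.1 328.1] 0.4590340256690979
[[396.29998779296875, 372.79998779296875], [399.0, 44.79999923706055], [562.0999755859375, 46.099998474121094], [559.5, 374.1000061035156]]
dome 339 [ 0.43567629 -0.10995346  0.05084804] [ 0.4760934  -0.02150637  1.2681985 ] [ 0.45627598 -0.08743729  0.09320697]
mast 141 [ 0.45104772 -0.17262599  0.04891289] [ 0.47436866 -0.02150637  1.2681985 ] [ 0.46268427 -0.15632475  0.11952842]
tee 410 [ 0.45819859 -0.2560047   0.04685737] [ 0.49456346 -0.02150637  1.2681985 ] [ 0.47743471 -0.22355165  0.09239243]
box 528 [ 0.45819859 -0.32905171  0.04528108] [ 0.51521164 -0.02150637  1.2681985 ] [ 0.48730799 -0.29513469  0.09773642]
```

```bash
ls -la pics
```

```text
total 1136
drwxr-xr-x 2 agent agent   4096 Dec  7 13:51 .
drwxr-xr-x 3 agent agent   4096 Dec  7 13:51 ..
-rw-r--r-- 1 agent agent 173017 Dec  7 13:51 crop1.png
-rw-r--r-- 1 agent agent   2344 Dec  7 13:51 masks.png
-rw-r--r-- 1 agent agent 535986 Dec  7 13:50 scene0.png
-rw-r--r-- 1 agent agent 435354 Dec  7 13:50 top0.png
```

Run:
```python
from h import *
D=np.load('top0.npy'); P=cloud('top',D); P[D<=0]=np.nan
for nm,(u,vv),zl,zh in [('dome',(342,273),.05,.12),('mast',(374,270),.06,.12),('tee',(407,264),.05,.12),('box',(441,260),.078,.098)]:
    w=15
    sub=P[vv-w:vv+w+1,u-w:u+w+1].reshape(-1,3); q=sub[(sub[:,2]>zl)&(sub[:,2]<zh)]
    # robust z top
    zt=np.percentile(q[:,2],97); 
    r=cv2.minAreaRect((q[:,:2]*1000).astype(np.float32))
    print(nm,len(q),'top',zt.round(4),'mean',q.mean(0).round(4),'rect',np.round(r[0],1),np.round(r[1],1),round(r[2],1))
yaw=.1485;c=np.array([.4722,-.1999])
for n,y in zip(('dome','mast','tee','box'),(.105,.035,-.035,-.105)):
    print(n,'cradle',(c+y*np.array([-np.sin(yaw),np.cos(yaw)])).round(4))
```

```text
dome 336 top 0.0915 mean [ 0.4563 -0.088   0.0827] rect [455.9 -88.8] [42.4 40.4] 89.8
mast 131 top 0.1037 mean [ 0.4629 -0.1597  0.0967] rect [ 462.5 -160.6] [23.6 23.2] 86.3
tee 393 top 0.0827 mean [ 0.4778 -0.2266  0.0757] rect [ 478.2 -227.4] [32.5 57.2] 1.4
box 435 top 0.093 mean [ 0.4883 -0.3011  0.0875] rect [ 488.4 -301.6] [44.2 45.1] 23.2
dome cradle [ 0.4567 -0.0961]
mast cradle [ 0.467  -0.1653]
tee cradle [ 0.4774 -0.2345]
box cradle [ 0.4877 -0.3037]
```

View pics/crop1.png

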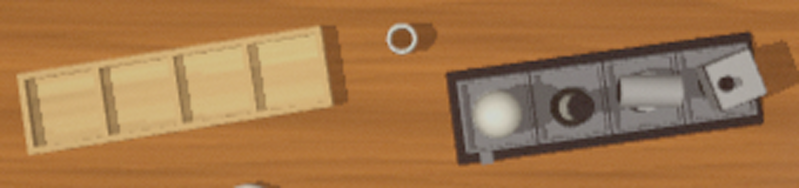

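```bash
cat >> h.py <<'E'
def inc(wps, s=None):
    """wps: list of (x,y,z,yaw_rad); tool down. prints increments from measured pose"""
    s=s or env.state(); R0=R.from_euler('xyz',s['tcp_rot']); p=np.array(s['eef_pos'])
    print('t',round(s['time'],2),'pos',p.round(4),'rot',np.round(s['tcp_rot'],4),'w',round(s['gripper_width'],4),'F',np.round(s['ft_force'],1))
    for x,y,z,yaw in wps:
        T=R.from_euler('xyz',[np.pi,0,yaw])
        rv=np.degrees((R0.inv()*T).as_rotvec()); t=R0.inv().apply(np.array([x,y,z])-p)*1000
        print((x,y,z,yaw),'->',rv.round(1),t.round(1))
E
python3 -c "
from h import *
inc([(.43,-.40,.26,1.0),(.456,-.0885,.26,1.7193)])"
```

```text
t 0.1 pos [ 0.153  -0.631   0.2302] rot [-3.1392  0.      0.2379] w 0.0858 F [ 0.4 -0.3 -0.5]
(0.43, -0.4, 0.26, 1.0) -> [ -0.1  -0.1 -43.7] [ 323.7 -159.3  -29.4]
(0.456, -0.0885, 0.26, 1.7193) -> [ -0.1  -0.1 -84.9] [ 422.3 -455.9  -28.7]
```

step_arm([
  [[0,0,-11,80,-40,-15,1],[0,0,-22,160,-80,-30,1],[0,0,-33,240,-120,-30,1],[0,0,-44,324,-160,-30,1],[0,0,-53,345,-210,-30,1],[0,0,-61,365,-270,-30,1],[0,0,-69,385,-330,-30,1],[0,0,-77,405,-390,-30,1],[0,0,-85,422,-456,-29,1],[0,0,-85,422,-456,-29,1],[0,0,-85,422,-456,-29,1],[0,0,-85,422,-456,-29,1]],
])

```text
time: 1.6
eef_pos: [0.4558, -0.086, 0.2604]
tcp_rot: [3.142, -0.001, 1.728]
ft_force: [-0.2, -1.5, -1.0]
gripper_width: 0.0856
```

Run:
```python
from h import *
inc([(.456,-.0885,.26,1.7193),(.456,-.0885,.15,1.7193),(.456,-.0885,.043,1.7193)])
im,d=env.get_image('wrist'); cv2.imwrite('pics/w1.png',im[:,:,::-1])
```

```text
t 1.6 pos [ 0.4558 -0.086   0.2604] rot [ 3.1415e+00 -1.0000e-03  1.7279e+00] w 0.0856 F [-0.2 -1.5 -1. ]
(0.456, -0.0885, 0.26, 1.7193) -> [ 0.  -0.1  0.5] [-2.5 -0.2  0.4]
(0.456, -0.0885, 0.15, 1.7193) -> [ 0.  -0.1  0.5] [ -2.6  -0.2 110.4]
(0.456, -0.0885, 0.043, 1.7193) -> [ 0.  -0.1  0.5] [-2.700e+00 -2.000e-01  2.174e+02]
```

View pics/w1.png

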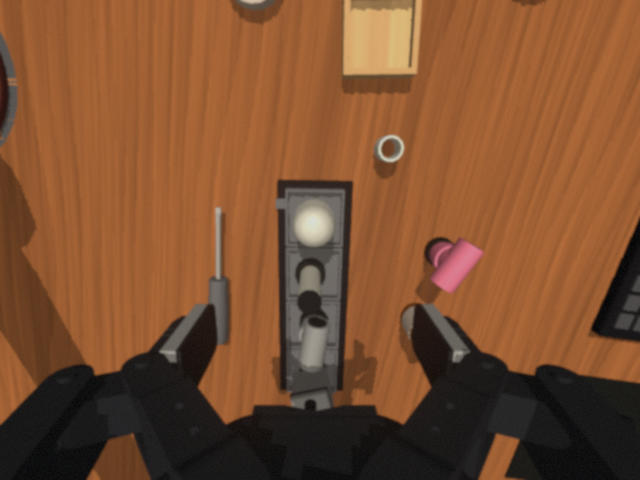

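```bash
cat >> h.py <<'E'
def wray(uv,z,s):
    m=env.camera_model('wrist'); M=np.array(m['mount']); Rt=R.from_euler('xyz',s['tcp_rot']).as_matrix()
    o=Rt@M[:3,3]+s['eef_pos']; d=Rt@M[:3,:3]@np.linalg.solve(m['K'],[uv[0],uv[1],1]); return o+(z-o[2])/d[2]*d
E
python3 - <<'E'
from h import *
s=env.state()
im=cv2.imread('pics/w1.png')
m=cv2.inRange(im[185:255,280:350],(130,150,150),(255,255,255))
M=cv2.moments(m,True); uv=(280+M['m10']/M['m00'],185+M['m01']/M['m00']); print(uv,m.sum()/255)
for z in (.06,.075): print(wray(uv,z,s).round(4))
print('strip left end corners',wray((278,181),.006,s).round(4),wray((352,181),.006,s).round(4),'tray near end',wray((344,75),.022,s).round(4),wray((417,74),.022,s).round(4))
K=env.camera_model('wrist')
E
```

```text
(312.8874538745387, 224.61992619926198) 1084.0
[ 0.4548 -0.0939  0.06  ]
[ 0.4544 -0.0905  0.075 ]
strip left end corners [ 0.4078 -0.0605  0.006 ] [ 0.4938 -0.0471  0.006 ] tray near end [0.4636 0.0591 0.022 ] [0.538  0.0716 0.022 ]
```

step_arm([
  [[0,0,0.5,-3.5,0,60,1],[0,0,0.5,-3.5,0,110,1],[0,0,0.5,-3.5,0,155,1],[0,0,0.5,-3.5,0,190,1],[0,0,0.5,-3.5,0,210,1],[0,0,0.5,-3.5,0,217,1],[0,0,0.5,-3.5,0,217,1],[0,0,0.5,-3.5,0,217,1]],
], squeeze=40)

```text
time: 2.65
eef_pos: [0.457, -0.0931, 0.0441]
tcp_rot: [3.14, 0.001, 1.712]
ft_force: [-0.4, 0.4, -0.3]
gripper_width: 0.0855
```

Run:
```python
from h import *
inc([(.456,-.0895,.043,1.7193)])
```

```text
t 2.65 pos [ 0.457  -0.0931  0.0441] rot [3.1399e+00 7.0000e-04 1.7118e+00] w 0.0855 F [-0.4  0.4 -0.3]
(0.456, -0.0895, 0.043, 1.7193) -> [ 0.1  0.  -0.4] [ 3.7 -0.5  1.1]
```

step_arm([
  [[0,0,0,3,0,1,1],[0,0,0,3,0,1,0.5],[0,0,0,3,0,1,0.3],[0,0,0,3,0,1,0.2],[0,0,0,3,0,1,0.2],[0,0,0,3,0,1,0.2],[0,0,0,3,0,1,0.2]],
])

```text
time: 3.52
eef_pos: [0.456, -0.0896, 0.0427]
tcp_rot: [3.141, 0.0, 1.713]
ft_force: [-0.8, 0.0, 6.4]
gripper_width: 0.0428
```

Run:
```python
from h import *
inc([(.456,-.0895,.043,1.7193)])
```

```text
t 3.52 pos [ 0.456  -0.0896  0.0427] rot [3.1413e+00 3.0000e-04 1.7125e+00] w 0.0428 F [-0.8  0.   6.4]
(0.456, -0.0895, 0.043, 1.7193) -> [ 0.   0.  -0.4] [ 0.1  0.  -0.3]
```

Run:
```python
from h import *
inc([(.456,-.0895,.123,1.7193),(.4938,.106,.123,1.737)])
```

```text
t 3.52 pos [ 0.456  -0.0896  0.0427] rot [3.1413e+00 3.0000e-04 1.7125e+00] w 0.0428 F [-0.8  0.   6.4]
(0.456, -0.0895, 0.123, 1.7193) -> [ 0.   0.  -0.4] [  0.1   0.1 -80.3]
(0.4938, 0.106, 0.123, 1.737) -> [ 0.   0.  -1.4] [188.3  65.1 -80.3]
```

step_arm([
  [[0,0,0,0,0,-10,0.2],[0,0,0,0,0,-40,0.2],[0,0,0,0,0,-80,0.2],[0,0,0,25,9,-80,0.2],[0,0,-0.5,65,22,-80,0.2],[0,0,-1,110,38,-80,0.2],[0,0,-1.4,150,52,-80,0.2],[0,0,-1.4,178,61,-80,0.2],[0,0,-1.4,188.3,65,-80,0.2],[0,0,-1.4,188.3,65,-80,0.2],[0,0,-1.4,188.3,65,-80,0.2],[0,0,-1.4,188.3,65,-80,0.2]],
])

```text
time: 5.03
eef_pos: [0.4935, 0.1043, 0.1223]
tcp_rot: [-3.141, 0.001, 1.735]
ft_force: [0.5, 1.0, -1.3]
gripper_width: 0.0429
```

Run:
```python
from h import *
inc([(.4938,.106,.0437,1.737)])
s=env.state()
im,d=env.get_image('wrist'); cv2.imwrite('pics/w2.png',im[:,:,::-1])
```

```text
t 5.03 pos [0.4935 0.1043 0.1223] rot [-3.1410e+00  9.0000e-04  1.7346e+00] w 0.0429 F [ 0.5  1.  -1.3]
(0.4938, 0.106, 0.0437, 1.737) -> [-0.   0.1 -0.1] [ 1.7  0.6 78.6]
```

View pics/w2.png

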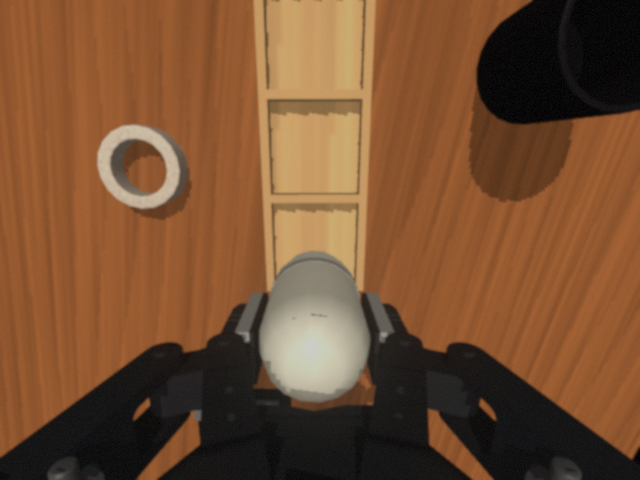

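The dome is held centred, in line with the tray. The pocket dividers at rows ~198 and ~97 give me a check on the tray position.

Run:
```python
from h import *
s=env.state()
a=wray((315,198),.022,s); b=wray((315,94),.022,s)
c=np.array([.4765,.2102]);yw=.166
X=np.array([np.cos(yw),np.sin(yw)]);Y=np.array([-np.sin(yw),np.cos(yw)])
for p in (a,b): print(p.round(4), 'tray x,y', ((p[:2]-c)@X).round(4),((p[:2]-c)@Y).round(4))
```

```text
[0.488  0.1416 0.022 ] tray x,y 0.0 -0.0696
[0.4765 0.2103 0.022 ] tray x,y 0.0 0.0001
```

step_arm([
  [[0,0,0,2.3,0.5,25,0.2],[0,0,0,2.3,0.5,50,0.2],[0,0,0,2.3,0.5,65,0.2],[0,0,0,2.3,0.5,73,0.2],[0,0,0,2.3,0.5,77,0.2],[0,0,0,2.3,0.5,79,0.2],[0,0,0,2.3,0.5,79,0.2],[0,0,0,2.3,0.5,79,0.2]],
])

```text
time: 6.08
eef_pos: [0.494, 0.1085, 0.0437]
tcp_rot: [3.141, -0.0, 1.737]
ft_force: [-0.4, 0.7, -1.1]
gripper_width: 0.043
```

step_arm([
  [[0,0,0,-1.5,0,0.8,0.2],[0,0,0,-1.5,0,0.8,0.2],[0,0,0,-1.5,0,0.8,0.6],[0,0,0,-1.5,0,0.8,1],[0,0,0,-1.5,0,0.8,1],[0,0,0,-1.5,0,0.8,1],[0,0,0,-1.5,0,-40,1],[0,0,0,-1.5,0,-90,1],[0,0,0,-1.5,0,-130,1],[0,0,0,-1.5,0,-130,1]],
])

```text
time: 7.32
eef_pos: [0.496, 0.1077, 0.1764]
tcp_rot: [3.134, -0.001, 1.737]
ft_force: [0.5, 0.1, -0.5]
gripper_width: 0.0853
```

Run:
```python
from h import *
inc([(.4626,-.161,.172,1.7193),(.4626,-.161,.045,1.7193)])
s=env.state()
im,d=env.get_image('wrist'); cv2.imwrite('pics/w3.png',im[:,:,::-1])
```

```text
t 7.33 pos [0.496  0.1077 0.1764] rot [ 3.1341e+00 -6.0000e-04  1.7368e+00] w 0.0853 F [ 0.5  0.1 -0.5]
(0.4626, -0.161, 0.172, 1.7193) -> [ 0.4 -0.   1. ] [-259.5  -77.4    3.7]
(0.4626, -0.161, 0.045, 1.7193) -> [ 0.4 -0.   1. ] [-259.5  -78.3  130.7]
```

View pics/w3.png

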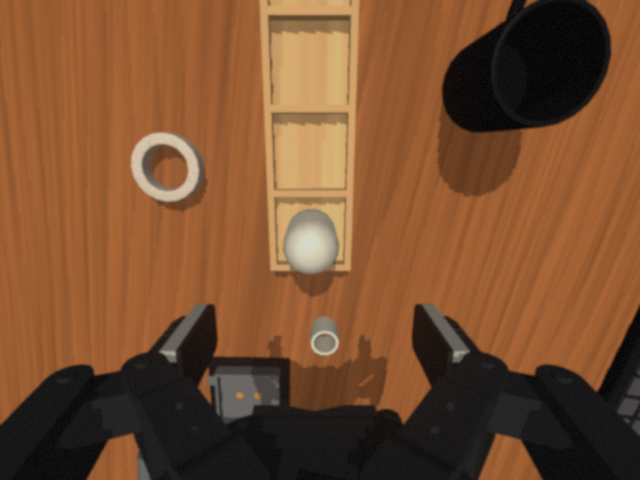

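The dome stands upright in the right end pocket (312,240). Next is the mast.

step_arm([
  [[0,0,0,-30,-9,4,1],[0,0,0,-80,-24,4,1],[0,0,0.5,-135,-40,4,1],[0,0,1,-190,-57,4,1],[0.4,0,1,-235,-71,4,1],[0.4,0,1,-259,-78,4,1],[0.4,0,1,-259,-78,4,1],[0.4,0,1,-259,-78,4,1],[0.4,0,1,-259,-78,4,1],[0.4,0,1,-259,-78,4,1]],
])

```text
time: 8.62
eef_pos: [0.4602, -0.1602, 0.1693]
tcp_rot: [-3.135, -0.0, 1.722]
ft_force: [0.7, -0.7, 0.1]
gripper_width: 0.0855
```

Run:
```python
from h import *
inc([(.4626,-.1605,.045,1.7193)])
s=env.state()
im,d=env.get_image('wrist'); cv2.imwrite('pics/w4.png',im[:,:,::-1])
```

```text
t 8.62 pos [ 0.4602 -0.1602  0.1693] rot [-3.1347e+00 -4.0000e-04  1.7219e+00] w 0.0855 F [ 0.7 -0.7  0.1]
(0.4626, -0.1605, 0.045, 1.7193) -> [-0.4 -0.   0.1] [ -0.7   3.2 124.3]
```

View pics/w4.png

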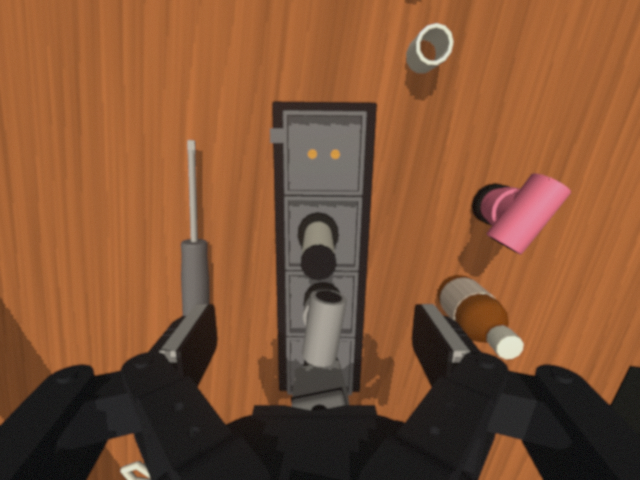

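Run:
```python
from h import *
s=env.state()
print(wray((319,263),.1,s).round(4),wray((318,230),.02,s).round(4))
```

```text
[ 0.4633 -0.1621  0.1   ] [ 0.4623 -0.1587  0.02  ]
```

step_arm([
  [[-0.4,0,0,-1,2,40,1],[-0.4,0,0,-1,2,75,1],[-0.4,0,0,-1,2,100,1],[-0.4,0,0,-1,2,118,1],[-0.4,0,0,-1,2,123,1],[-0.4,0,0,-1,2,124,1],[-0.4,0,0,-1,2,124,1],[-0.4,0,0,-1,2,124,1]],
])

```text
time: 9.68
eef_pos: [0.4617, -0.1624, 0.046]
tcp_rot: [3.14, 0.001, 1.719]
ft_force: [0.8, -0.3, -0.1]
gripper_width: 0.0853
```

step_arm([
  [[0,0,0,2,1,1,1],[0,0,0,2,1,1,0.5],[0,0,0,2,1,1,0.3],[0,0,0,2,1,1,0.1],[0,0,0,2,1,1,0],[0,0,0,2,1,1,0],[0,0,0,2,1,1,0],[0,0,0,2,1,1,0],[0,0,0,2,1,1,0]],
], squeeze=30)

```text
time: 10.8
eef_pos: [0.4619, -0.1602, 0.0443]
tcp_rot: [3.142, 0.0, 1.72]
ft_force: [-0.9, 0.0, -0.2]
gripper_width: 0.0233
```

Run:
```python
from h import *
print(.4765+.035*np.sin(.166),.2102-.035*np.cos(.166))
inc([(.4626,-.1605,.175,1.7193),(.4823,.1757,.175,1.737)])
```

```text
0.4822833533469343 0.17568112365582414
t 10.8 pos [ 0.4619 -0.1602  0.0443] rot [3.1415 0.     1.7196] w 0.0233 F [-0.9  0.  -0.2]
(0.4626, -0.1605, 0.175, 1.7193) -> [0. 0. 0.] [  -0.4    0.6 -130.7]
(0.4823, 0.1757, 0.175, 1.737) -> [ 0.  0. -1.] [ 329.1   69.9 -130.7]
```

step_arm([
  [[0,0,0,0,0,-15,0],[0,0,0,0,0,-55,0],[0,0,0,0,0,-100,0],[0,0,0,20,4,-115,0],[0,0,0,70,15,-115,0],[0,0,0,125,26,-115,0],[0,0,-0.5,185,39,-115,0],[0,0,-1,240,51,-115,0],[0,0,-1,290,61,-115,0],[0,0,-1,320,68,-115,0],[0,0,-1,329,70,-115,0],[0,0,-1,329,70,-115,0]],
])

```text
time: 12.3
eef_pos: [0.4815, 0.1753, 0.1589]
tcp_rot: [-3.14, 0.001, 1.738]
ft_force: [-0.6, -0.3, -0.7]
gripper_width: 0.0231
```

step_arm([
  [[0,0,0,0,0,0,0],[0,0,0,0,0,0,0]],
])

```text
time: 12.55
eef_pos: [0.4825, 0.1738, 0.1592]
tcp_rot: [-3.141, 0.001, 1.734]
ft_force: [0.6, 0.1, -1.1]
gripper_width: 0.0232
```

Run:
```python
from h import *
inc([(.4823,.1757,.0455,1.737)])
im,d=env.get_image('wrist'); cv2.imwrite('pics/w5.png',im[:,:,::-1])
```

```text
t 12.55 pos [0.4825 0.1738 0.1592] rot [-3.1411e+00  1.0000e-03  1.7343e+00] w 0.0232 F [ 0.6  0.1 -1.1]
(0.4823, 0.1757, 0.0455, 1.737) -> [-0.   0.1 -0.2] [  2.    0.2 113.7]
```

View pics/w5.png

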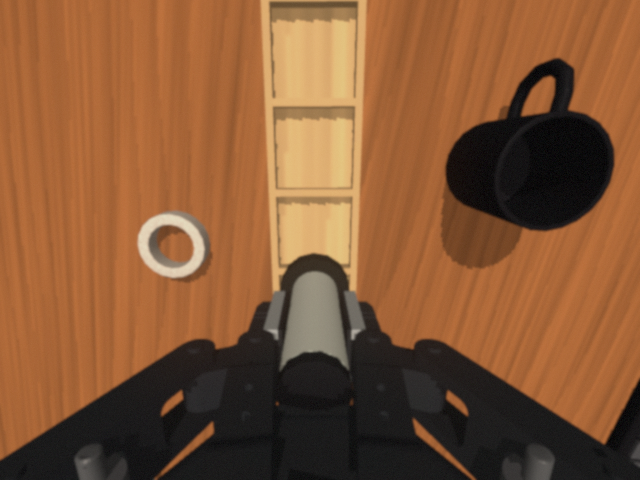

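Run:
```python
from h import *
s=env.state()
c=np.array([.4765,.2102]);yw=.166
X=np.array([np.cos(yw),np.sin(yw)]);Y=np.array([-np.sin(yw),np.cos(yw)])
for r in (2,103,191,267):
    p=wray((315,r),.022,s); print(r,p.round(4), 'tray x,y', ((p[:2]-c)@X).round(4),((p[:2]-c)@Y).round(4))
```

```text
2 [0.4546 0.3449 0.022 ] tray x,y 0.0007 0.1365
103 [0.4657 0.2786 0.022 ] tray x,y 0.0007 0.0693
191 [0.4769 0.2115 0.022 ] tray x,y 0.0006 0.0012
267 [0.4881 0.1449 0.022 ] tray x,y 0.0006 -0.0663
```

Row 267 is the -70 divider, so the mast is over the -35 pocket as intended. Lowering.

step_arm([
  [[0,0,-0.2,1.5,0,40,0],[0,0,-0.2,1.5,0,75,0],[0,0,-0.2,1.5,0,95,0],[0,0,-0.2,1.5,0,107,0],[0,0,-0.2,1.5,0,112,0],[0,0,-0.2,1.5,0,114,0],[0,0,-0.2,1.5,0,114,0],[0,0,-0.2,1.5,0,114,0]],
])

```text
time: 13.6
eef_pos: [0.4825, 0.1772, 0.0459]
tcp_rot: [3.14, -0.0, 1.74]
ft_force: [0.1, -0.2, -1.3]
gripper_width: 0.0232
```

step_arm([
  [[0,0,0,-1,0,1.3,0],[0,0,0,-1,0,1.3,0],[0,0,0,-1,0,1.3,0.3],[0,0,0,-1,0,1.3,0.6],[0,0,0,-1,0,1.3,1],[0,0,0,-1,0,1.3,1],[0,0,0,-1,0,1.3,1],[0,0,0,-1,0,-30,1],[0,0,0,-1,0,-80,1],[0,0,0,-1,0,-130,1],[0,0,0,-1,0,-135,1],[0,0,0,-1,0,-135,1]],
])

```text
time: 15.1
eef_pos: [0.4821, 0.1757, 0.1802]
tcp_rot: [-3.142, 0.0, 1.74]
ft_force: [-0.3, 0.1, -0.7]
gripper_width: 0.0854
```

Run:
```python
from h import *
inc([(.478,-.2272,.18,1.595),(.478,-.2272,.044,1.595)])
im,d=env.get_image('wrist'); cv2.imwrite('pics/w6.png',im[:,:,::-1])
```

```text
t 15.1 pos [0.4821 0.1757 0.1802] rot [-3.1416e+00  5.0000e-04  1.7403e+00] w 0.0854 F [-0.3  0.1 -0.7]
(0.478, -0.2272, 0.18, 1.595) -> [0.  0.  8.3] [-396.4  -72.     0.4]
(0.478, -0.2272, 0.044, 1.595) -> [0.  0.  8.3] [-396.4  -72.   136.4]
```

View pics/w6.png

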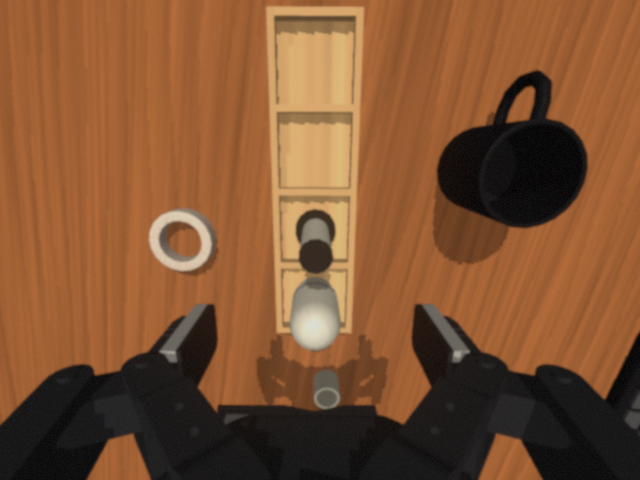

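Mast (316,240) and dome (315,315) are standing upright in their pockets. Moving to the tee.

step_arm([
  [[0,0,1,-30,-6,0,1],[0,0,2,-85,-15,0,1],[0,0,4,-145,-26,0,1],[0,0,5,-205,-37,0,1],[0,0,7,-265,-48,0,1],[0,0,8.3,-325,-59,0,1],[0,0,8.3,-375,-68,0,1],[0,0,8.3,-396,-72,0,1],[0,0,8.3,-396,-72,0,1],[0,0,8.3,-396,-72,0,1],[0,0,8.3,-396,-72,0,1]],
])

```text
time: 16.52
eef_pos: [0.4784, -0.2243, 0.1801]
tcp_rot: [-3.141, -0.001, 1.599]
ft_force: [-0.5, 0.2, -0.5]
gripper_width: 0.0853
```

Run:
```python
from h import *
inc([(.478,-.2272,.044,1.595)])
s=env.state()
im,d=env.get_image('wrist'); cv2.imwrite('pics/w7.png',im[:,:,::-1])
im,d=env.get_image('scene'); cv2.imwrite('pics/s2.png',cv2.resize(im[100:260,200:400,::-1],None,fx=3.5,fy=3.5))
```

```text
t 16.52 pos [ 0.4784 -0.2243  0.1801] rot [-3.1411e+00 -1.1000e-03  1.5992e+00] w 0.0853 F [-0.5  0.2 -0.5]
(0.478, -0.2272, 0.044, 1.595) -> [-0.  -0.1  0.2] [ -3.1  -0.4 136.1]
```

View pics/w7.png

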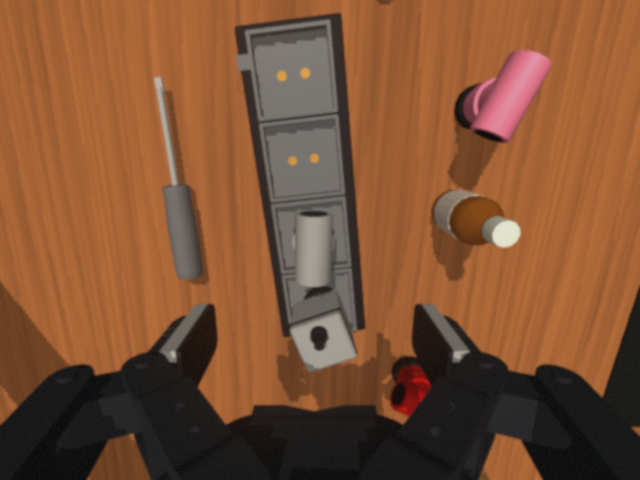

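View pics/s2.png

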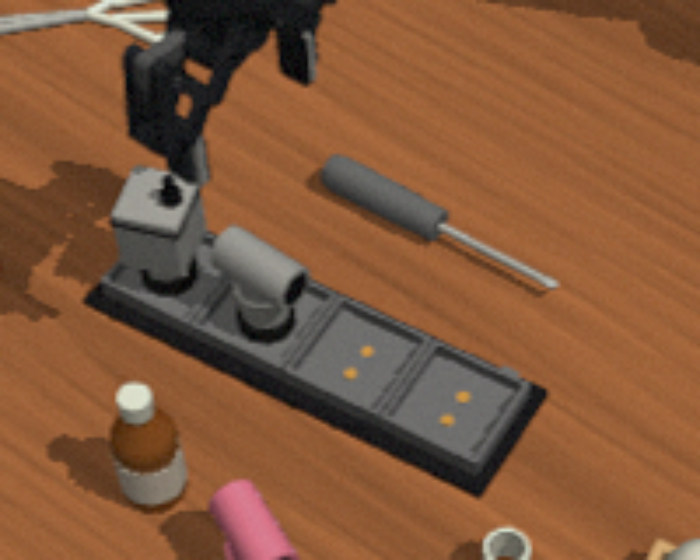

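Run:
```python
from h import *
s=env.state()
print(wray((314,213),.077,s).round(4),wray((314,285),.077,s).round(4))
```

```text
[ 0.4777 -0.1992  0.077 ] [ 0.4793 -0.2575  0.077 ]
```

step_arm([
  [[0,0,0,-2,0,50,1],[0,0,0,-2,0,90,1],[0,0,0,-2,0,115,1],[0,0,0,-2,0,130,1],[0,0,0,-2,0,135,1],[0,0,0,-2,0,136,1],[0,0,0,-2,0,136,1],[0,0,0,-2,0,136,1]],
])

```text
time: 17.62
eef_pos: [0.4787, -0.2286, 0.0451]
tcp_rot: [3.14, 0.001, 1.596]
ft_force: [0.2, 0.5, 0.1]
gripper_width: 0.0853
```

Centre -0.2283 by wrist, -0.2272 from top; gripping.

step_arm([
  [[0,0,0,0.5,-0.5,1,1],[0,0,0,0.5,-0.5,1,0.5],[0,0,0,0.5,-0.5,1,0.3],[0,0,0,0.5,-0.5,1,0.1],[0,0,0,0.5,-0.5,1,0.1],[0,0,0,0.5,-0.5,1,0.1],[0,0,0,0.5,-0.5,1,0.1],[0,0,0,0.5,-0.5,1,0.1]],
], squeeze=40)

```text
time: 18.62
eef_pos: [0.4778, -0.2279, 0.0437]
tcp_rot: [3.141, 0.0, 1.596]
ft_force: [-0.2, 0.5, 5.4]
gripper_width: 0.0335
```

Run:
```python
from h import *
print(.4765-.035*np.sin(.166),.2102+.035*np.cos(.166))
inc([(.4707,.2447,.16,1.737)])
```

```text
0.4707166466530657 0.24471887634417586
t 18.62 pos [ 0.4778 -0.2279  0.0437] rot [3.1415e+00 3.0000e-04 1.5957e+00] w 0.0335 F [-0.2  0.5  5.4]
(0.4707, 0.2447, 0.16, 1.737) -> [ 0.   0.  -8.1] [ 472.6    4.7 -116.4]
```

step_arm([
  [[0,0,0,0,0,0,0],[0,0,0,0,0,0,0],[0,0,0,0,0,0,0],[0,0,0,0,0,0,0]],
])

```text
time: 19.12
eef_pos: [0.4778, -0.2279, 0.0437]
tcp_rot: [3.142, 0.0, 1.596]
ft_force: [-1.3, 0.2, 5.6]
gripper_width: 0.0327
```

Run:
```python
from h import *
inc([(.4707,.2447,.16,1.737)])
im,d=env.get_image('wrist'); cv2.imwrite('pics/w8.png',im[:,:,::-1])
```

```text
t 19.12 pos [ 0.4778 -0.2279  0.0437] rot [3.1415e+00 3.0000e-04 1.5957e+00] w 0.0327 F [-1.3  0.2  5.6]
(0.4707, 0.2447, 0.16, 1.737) -> [ 0.   0.  -8.1] [ 472.6    4.7 -116.5]
```

View pics/w8.png

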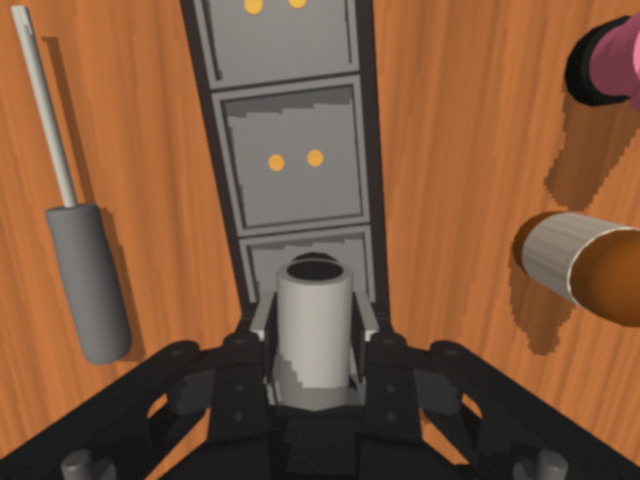

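step_arm([
  [[0,0,0,0,0,-1,0],[0,0,0,0,0,-2,0],[0,0,0,0,0,-3,0],[0,0,0,0,0,-3,0]],
])

```text
time: 19.68
eef_pos: [0.4778, -0.2279, 0.0462]
tcp_rot: [3.142, -0.0, 1.596]
ft_force: [-0.1, 0.5, -1.4]
gripper_width: 0.0329
```

step_arm([
  [[0,0,0,0,0,-4,0],[0,0,0,0,0,-10,0],[0,0,0,0,0,-18,0],[0,0,0,0,0,-20,0],[0,0,0,0,0,-20,0]],
])

```text
time: 20.3
eef_pos: [0.4779, -0.228, 0.0667]
tcp_rot: [3.141, 0.0, 1.596]
ft_force: [-0.0, -0.2, -0.5]
gripper_width: 0.0333
```

Run:
```python
from h import *
im,d=env.get_image('wrist'); cv2.imwrite('pics/w9.png',im[:,:,::-1])
im,d=env.get_image('scene'); cv2.imwrite('pics/s3.png',cv2.resize(im[100:260,200:400,::-1],None,fx=3.5,fy=3.5,interpolation=cv2.INTER_CUBIC))
```

```text
(no output)
```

View pics/w9.png

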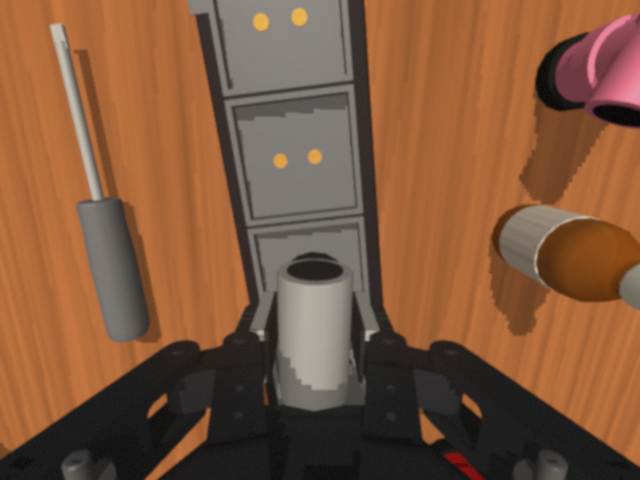

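View pics/s3.png

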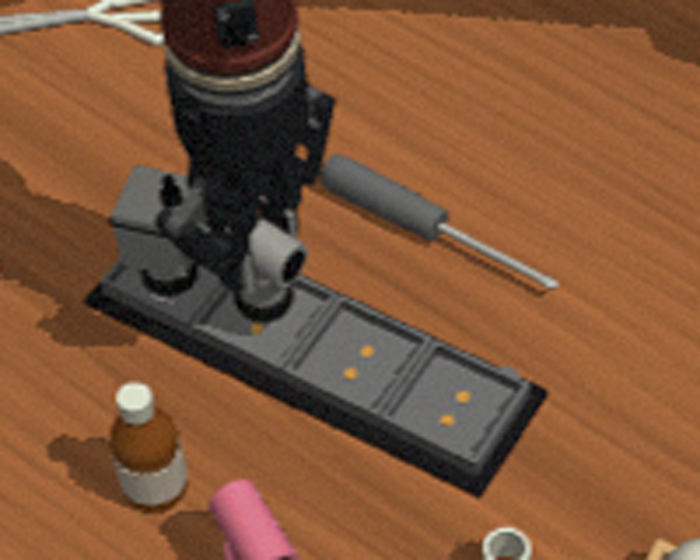

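step_arm([
  [[0,0,0,0,0,-15,0],[0,0,0,0,0,-45,0],[0,0,0,0,0,-80,0],[0,0,0,0,0,-93,0],[0,0,-0.5,25,0,-93,0],[0,0,-1,65,1,-93,0],[0,0,-2,110,1,-93,0],[0,0,-3,160,2,-93,0],[0,0,-4,210,2,-93,0],[0,0,-5,260,3,-93,0],[0,0,-6,310,3,-93,0],[0,0,-7,350,4,-93,0]],
], squeeze=50)

```text
time: 21.9
eef_pos: [0.4723, 0.1243, 0.1592]
tcp_rot: [-3.141, -0.0, 1.72]
ft_force: [-0.7, -0.3, -1.9]
gripper_width: 0.0322
```

Run:
```python
from h import *
inc([(.4707,.2447,.16,1.737)])
```

```text
t 21.9 pos [0.4723 0.1243 0.1592] rot [-3.1409e+00 -4.0000e-04  1.7202e+00] w 0.0322 F [-0.7 -0.3 -1.9]
(0.4707, 0.2447, 0.16, 1.737) -> [-0. -0. -1.] [119.3  16.4  -0.8]
```

step_arm([
  [[0,0,-0.5,35,5,0,0],[0,0,-1,70,10,0,0],[0,0,-1,100,14,0,0],[0,0,-1,117,16,0,0],[0,0,-1,119,16,0,0],[0,0,-1,119,16,0,0],[0,0,-1,119,16,0,0]],
])

```text
time: 22.78
eef_pos: [0.4717, 0.2404, 0.1592]
tcp_rot: [-3.141, 0.001, 1.733]
ft_force: [0.3, -0.4, -1.5]
gripper_width: 0.0324
```

Run:
```python
from h import *
inc([(.4707,.2447,.045,1.737)])
im,d=env.get_image('wrist'); cv2.imwrite('pics/w10.png',im[:,:,::-1])
```

```text
t 22.77 pos [0.4717 0.2404 0.1592] rot [-3.1412e+00  1.4000e-03  1.7330e+00] w 0.0324 F [ 0.3 -0.4 -1.5]
(0.4707, 0.2447, 0.045, 1.737) -> [-0.   0.1 -0.2] [  4.6  -0.3 114.2]
```

View pics/w10.png

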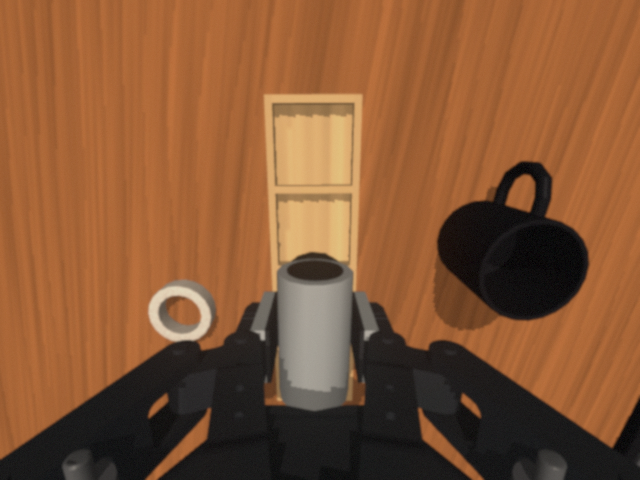

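step_arm([
  [[0,0,-0.2,3,0,40,0],[0,0,-0.2,3,0,75,0],[0,0,-0.2,3,0,95,0],[0,0,-0.2,3,0,107,0],[0,0,-0.2,3,0,112,0],[0,0,-0.2,3,0,113,0],[0,0,-0.2,3,0,113,0],[0,0,-0.2,3,0,113,0]],
])

```text
time: 23.82
eef_pos: [0.4713, 0.2454, 0.0469]
tcp_rot: [3.14, -0.0, 1.739]
ft_force: [0.3, 1.4, -0.6]
gripper_width: 0.0326
```

step_arm([
  [[0,0,0,0,0,1,0],[0,0,0,0,0,2,0],[0,0,0,0,0,2.5,0],[0,0,0,0,0,2.5,0]],
])

```text
time: 24.32
eef_pos: [0.4709, 0.2451, 0.0439]
tcp_rot: [-3.142, 0.0, 1.739]
ft_force: [0.4, 0.0, -0.2]
gripper_width: 0.032
```

step_arm([
  [[0,0,0,0,0,0.5,0],[0,0,0,0,0,0.5,0.45],[0,0,0,0,0,0.5,0.6],[0,0,0,0,0,0.5,1],[0,0,0,0,0,0.5,1],[0,0,0,0,0,0.5,1],[0,0,0,0,0,-30,1],[0,0,0,0,0,-80,1],[0,0,0,0,0,-130,1],[0,0,0,0,0,-135,1],[0,0,0,0,0,-135,1],[0,0,0,0,0,-135,1]],
])

```text
time: 25.82
eef_pos: [0.4701, 0.2443, 0.1773]
tcp_rot: [-3.138, 0.001, 1.739]
ft_force: [-0.1, -0.9, -0.3]
gripper_width: 0.0853
```

Run:
```python
from h import *
inc([(.488,-.3013,.18,1.976),(.488,-.3013,.0425,1.976)])
im,d=env.get_image('wrist'); cv2.imwrite('pics/w11.png',im[:,:,::-1])
```

```text
t 25.82 pos [0.4701 0.2443 0.1773] rot [-3.1385e+00  1.4000e-03  1.7388e+00] w 0.0853 F [-0.1 -0.9 -0.3]
(0.488, -0.3013, 0.18, 1.976) -> [ -0.2   0.1 -13.6] [-540.9  -73.6   -1.8]
(0.488, -0.3013, 0.0425, 1.976) -> [ -0.2   0.1 -13.6] [-540.8  -73.1  135.7]
```

View pics/w11.png

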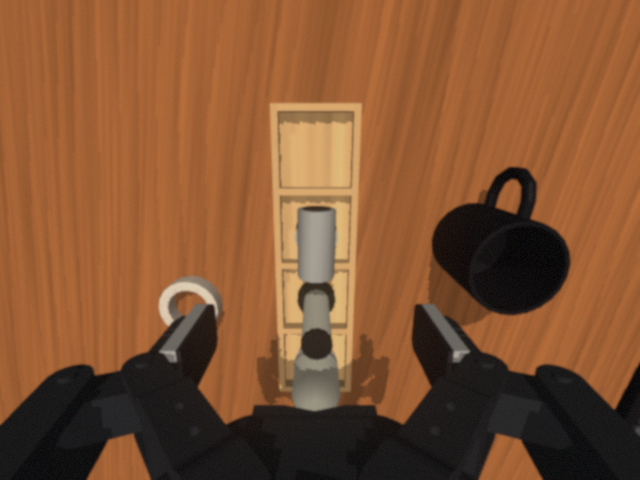

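Tee (317,243), mast and dome are all standing in place. Moving to the box.

step_arm([
  [[0,0,-1,-35,-5,-2,1],[0,0,-2,-90,-12,-2,1],[0,0,-4,-150,-20,-2,1],[0,0,-6,-210,-28,-2,1],[0,0,-8,-270,-36,-2,1],[0,0,-10,-330,-45,-2,1],[0,0,-12,-390,-53,-2,1],[0,0,-13.6,-450,-61,-2,1],[0,0,-13.6,-505,-69,-2,1],[0,0,-13.6,-535,-73,-2,1],[0,0,-13.6,-541,-73.5,-2,1],[0,0,-13.6,-541,-73.5,-2,1]],
])

```text
time: 27.38
eef_pos: [0.4889, -0.2989, 0.18]
tcp_rot: [-3.141, -0.002, 1.978]
ft_force: [0.4, 1.1, 0.1]
gripper_width: 0.0854
```

step_arm([
  [[0,0,0,0,0,0,1],[0,0,0,0,0,0,1]],
])

```text
time: 27.62
eef_pos: [0.4894, -0.2988, 0.1811]
tcp_rot: [3.141, -0.0, 1.979]
ft_force: [-0.3, -0.8, 0.1]
gripper_width: 0.0856
```

Run:
```python
from h import *
inc([(.488,-.3013,.0425,1.976)])
s=env.state()
im,d=env.get_image('wrist'); cv2.imwrite('pics/w12.png',im[:,:,::-1])
```

```text
t 27.62 pos [ 0.4894 -0.2988  0.1811] rot [ 3.1413e+00 -3.0000e-04  1.9791e+00] w 0.0856 F [-0.3 -0.8  0.1]
(0.488, -0.3013, 0.0425, 1.976) -> [ 0.  -0.   0.2] [ -1.8  -2.3 138.6]
```

View pics/w12.png

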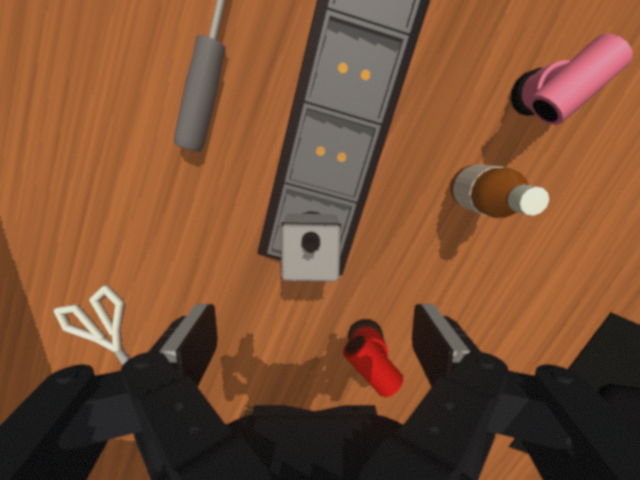

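Run:
```python
from h import *
s=env.state()
print('box c',wray((311,251),.088,s).round(4))
R0=R.from_euler('xyz',s['tcp_rot'])
D=np.load('top0.npy'); P=cloud('top',D); P[D<=0]=np.nan
im=cv2.imread('pics/top0.png')
sub=(im[:,:,2]>120)&(im[:,:,1]<50)&(im[:,:,0]<60)
q=P[sub]; q=q[(np.abs(q[:,1]+.36)<.1)&(q[:,2]>.01)]
t=(q-np.array([.488,-.3013,0]))@R0.as_matrix()*1000
print('red tee in tool axes about box', t.min(0).round(),t.max(0).round(), q.min(0).round(3),q.max(0).round(3))
```

```text
box c [ 0.4875 -0.301   0.088 ]
red tee in tool axes about box [-148.   32.  -75.] [-91.  86. -24.] [ 0.56  -0.411  0.024] [ 0.619 -0.364  0.075]
```

step_arm([
  [[0,0,0,-2,-2,50,1],[0,0,0,-2,-2,90,1],[0,0,0,-2,-2,115,1],[0,0,0,-2,-2,130,1],[0,0,0,-2,-2,137,1],[0,0,0,-2,-2,138,1],[0,0,0,-2,-2,138,1],[0,0,0,-2,-2,138,1]],
], squeeze=40)

```text
time: 28.68
eef_pos: [0.4884, -0.3035, 0.0436]
tcp_rot: [3.141, 0.001, 1.976]
ft_force: [-0.4, -0.5, 0.1]
gripper_width: 0.0855
```

step_arm([
  [[0,0,0,1.5,0,0,1],[0,0,0,1.5,0,0,0.6],[0,0,0,1.5,0,0,0.4],[0,0,0,1.5,0,0,0.3],[0,0,0,1.5,0,0,0.3],[0,0,0,1.5,0,0,0.3],[0,0,0,1.5,0,0,0.3],[0,0,0,1.5,0,0,0.3]],
])

```text
time: 29.68
eef_pos: [0.4875, -0.3019, 0.043]
tcp_rot: [3.141, 0.0, 1.976]
ft_force: [0.4, -0.7, 2.0]
gripper_width: 0.0435
```

Run:
```python
from h import *
print(.4765-.105*np.sin(.166),.2102+.105*np.cos(.166))
inc([(.4592,.3138,.163,1.737)])
```

```text
0.45914993995919706 0.31375662903252755
t 29.68 pos [ 0.4875 -0.3019  0.043 ] rot [3.1412e+00 4.0000e-04 1.9762e+00] w 0.0435 F [ 0.4 -0.7  2. ]
(0.4592, 0.3138, 0.163, 1.737) -> [ 0.   0.  13.7] [ 576.9  216.8 -120.1]
```

step_arm([
  [[0,0,0,0,0,-15,0.3],[0,0,0,0,0,-55,0.3],[0,0,0,0,0,-100,0.3],[0,0,0,0,0,-120,0.3],[0,0,1,28,11,-120,0.3],[0,0,2,70,26,-120,0.3],[0,0,3,115,43,-120,0.3],[0,0,4,165,62,-120,0.3],[0,0,5,215,81,-120,0.3],[0,0,6,265,100,-120,0.3],[0,0,8,315,118,-120,0.3],[0,0,9,365,137,-120,0.3]],
])

```text
time: 31.18
eef_pos: [0.4687, 0.0891, 0.1634]
tcp_rot: [3.142, 0.0, 1.818]
ft_force: [0.8, -0.7, -1.3]
gripper_width: 0.0433
```

Run:
```python
from h import *
inc([(.4592,.3138,.163,1.737)])
```

```text
t 31.18 pos [0.4687 0.0891 0.1634] rot [3.1415e+00 4.0000e-04 1.8183e+00] w 0.0433 F [ 0.8 -0.7 -1.3]
(0.4592, 0.3138, 0.163, 1.737) -> [0.  0.  4.7] [220.2  45.9   0.3]
```

step_arm([
  [[0,0,1,40,8,0,0.3],[0,0,2,85,18,0,0.3],[0,0,3,130,27,0,0.3],[0,0,4,175,37,0,0.3],[0,0,4.7,205,43,0,0.3],[0,0,4.7,218,45.5,0,0.3],[0,0,4.7,220,46,0,0.3],[0,0,4.7,220,46,0,0.3],[0,0,4.7,220,46,0,0.3]],
])

```text
time: 32.3
eef_pos: [0.4603, 0.3103, 0.1627]
tcp_rot: [-3.141, 0.001, 1.735]
ft_force: [0.2, 1.1, -1.0]
gripper_width: 0.0434
```

Run:
```python
from h import *
inc([(.4592,.3138,.0455,1.737)])
im,d=env.get_image('wrist'); cv2.imwrite('pics/w13.png',im[:,:,::-1])
```

```text
t 32.3 pos [0.4603 0.3103 0.1627] rot [-3.1413e+00  1.4000e-03  1.7346e+00] w 0.0434 F [ 0.2  1.1 -1. ]
(0.4592, 0.3138, 0.0455, 1.737) -> [-0.   0.1 -0.1] [  3.8  -0.5 117.2]
```

View pics/w13.png

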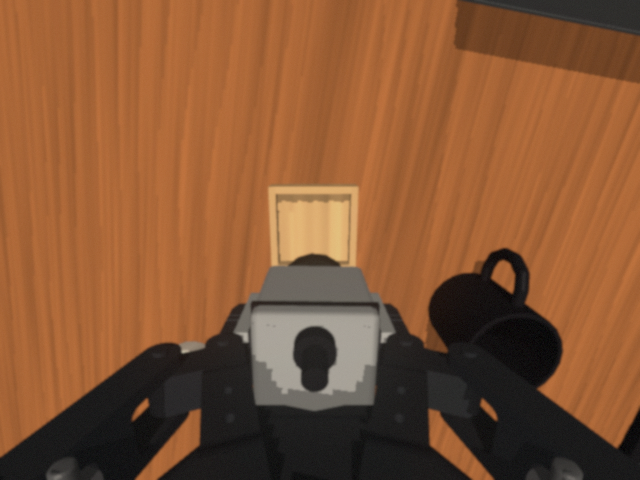

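The box is held square above the left end pocket. Lowering.

step_arm([
  [[0,0,-0.1,2,0,40,0.3],[0,0,-0.1,2,0,75,0.3],[0,0,-0.1,2,0,98,0.3],[0,0,-0.1,2,0,110,0.3],[0,0,-0.1,2,0,115,0.3],[0,0,-0.1,2,0,117,0.3],[0,0,-0.1,2,0,117,0.3],[0,0,-0.1,2,0,117,0.3]],
])

```text
time: 33.35
eef_pos: [0.4598, 0.3145, 0.0465]
tcp_rot: [3.14, -0.001, 1.739]
ft_force: [-0.4, -0.5, -0.8]
gripper_width: 0.0435
```

step_arm([
  [[0,0,0,0,0,1,0.3],[0,0,0,0,0,1.8,0.3],[0,0,0,0,0,1.8,0.3]],
])

```text
time: 33.72
eef_pos: [0.4594, 0.3141, 0.0439]
tcp_rot: [-3.141, 0.0, 1.739]
ft_force: [0.1, 0.0, -1.2]
gripper_width: 0.0436
```

step_arm([
  [[0,0,0,0,0,0.9,0.3],[0,0,0,0,0,0.9,0.3],[0,0,0,0,0,0.9,0.6],[0,0,0,0,0,0.9,0.8],[0,0,0,0,0,0.9,1],[0,0,0,0,0,0.9,1],[0,0,0,0,0,0.9,1],[0,0,0,0,0,-30,1],[0,0,0,0,0,-80,1],[0,0,0,0,0,-130,1],[0,0,0,0,0,-180,1],[0,0,0,0,0,-190,1]],
])

```text
time: 35.22
eef_pos: [0.4607, 0.3157, 0.2378]
tcp_rot: [3.135, -0.003, 1.739]
ft_force: [-0.1, 0.5, -0.2]
gripper_width: 0.0857
```

step_arm([
  [[0,0,0,60,0,0,1],[0,0,0,110,40,0,1],[0,0,0,130,60,0,1],[0,0,0,130,60,0,1],[0,0,0,130,60,0,1]],
])

```text
time: 35.85
eef_pos: [0.4963, 0.4512, 0.2328]
tcp_rot: [-3.139, 0.002, 1.739]
ft_force: [0.2, 0.1, 0.3]
gripper_width: 0.0858
```

Run:
```python
from h import *
s=env.state(); print(s['time'],s['eef_pos'],s['gripper_width'])
im,d=env.get_image('top'); cv2.imwrite('pics/t9.png',cv2.resize(im[210:310,110:300,::-1],None,fx=4,fy=4,interpolation=cv2.INTER_CUBIC))
P=cloud('top',d); P[d<=0]=np.nan
c=np.array([.4765,.2102]);yw=.166
X=np.array([np.cos(yw),np.sin(yw)]);Y=np.array([-np.sin(yw),np.cos(yw)])
q=P[225:300,130:280].reshape(-1,3); q=q[(q[:,2]>.045)&(q[:,2]<.13)]
x=(q[:,:2]-c)@X; y=(q[:,:2]-c)@Y
for n,yc in zip(('dome','mast','tee','box'),(-.105,-.035,.035,.105)):
    k=(abs(y-yc)<.033)&(abs(x)<.05)
    print(n,k.sum(),'x',((x[k].min()+x[k].max())/2).round(4),'y',((y[k].min()+y[k].max())/2).round(4),'top',np.percentile(q[k,2],97).round(4))
im,d=env.get_image('scene'); cv2.imwrite('pics/s9.png',cv2.resize(im[220:400,340:560,::-1],None,fx=3.3,fy=3.3,interpolation=cv2.INTER_CUBIC))
```

```text
35.85 [0.49628895 0.4511984  0.23276858] 0.08581979882352704
dome 349 x 0.0005 y -0.1047 top 0.0922
mast 153 x 0.0008 y -0.0362 top 0.1044
tee 421 x 0.001 y 0.0347 top 0.083
box 558 x 0.0009 y 0.1038 top 0.0971
```

View pics/t9.png

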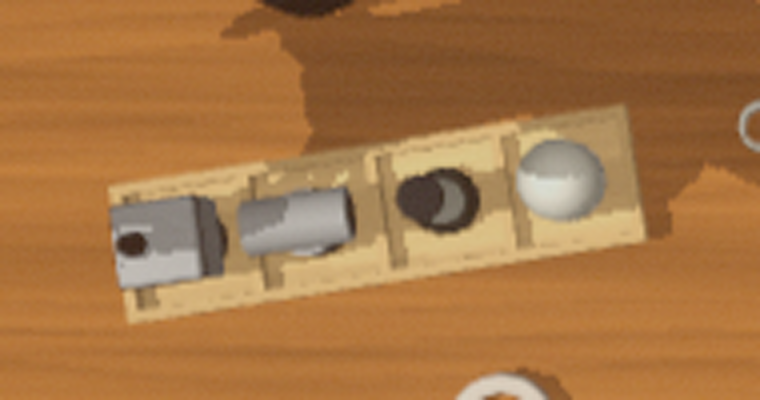

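View pics/s9.png

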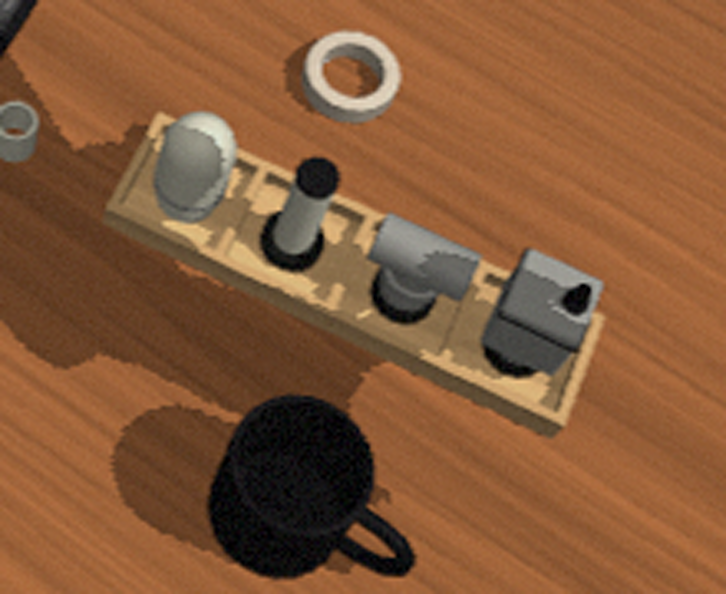

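All four stand upright in their pockets, within 2 mm of the pocket centres. Their tops are at the heights they had in the cradles. Handing in.

```bash
python3 -c "
from h import *
print(np.abs(env.state()['qd']).max()); env.job_done()"
```

```text
0.008182792263809942
the job is handed in; nothing more can be done
```

All four units are in the packing tray in reverse order, released and standing upright, and I handed the job in at about 36 s of the 118 s allowed. The dome is in the right end pocket, then the mast, the tee and the box.

- **Position:** the last top view put every unit within about 1.2 mm of its pocket's centre.
- **Height:** the dome, mast and tee tops are within 1 mm of their heights in the cradles, whose floors are as high as the tray's. I have no matching before-and-after figure for the box, because its first reading left out the aerial. It looks upright and seated in the scene picture.
- **Robot clear:** at hand-in the gripper was open, about 0.14 m past the tray's left end and 0.23 m up, and almost still.

**One reading disagreed:** while holding the tee, the gripper showed 32–33.5 mm against a 30 mm tube. I stopped, checked in pictures that it was held upright, and carried on. It landed correctly, but I did not find the cause.

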